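# Let the oranges out of the fruit dispenser

## Task

Two fruit dispensers stand on the drinks counter, one loaded with large oranges and one with small mandarins: press down the paddle of the one with the large oranges with your fingertips, so that its gate lifts, and keep it down until both oranges have rolled out into the tray. Then let the paddle come all the way back up so that the gate shuts. Do not touch the fruit or the gates, do not work the mandarin dispenser, and leave everything else on the counter as it stands.

Things in the scene. Friction and masses are not known exactly. Their poses are not given: they have to be found in the camera images.
- orange_dispenser: Orange dispenser, fixed on a 0 to 50 mm plinth, 500 mm long (x), 100 wide, 126 high, loaded with the two large fruits; alike otherwise; either may be on the left. Origin: underside (on the plinth), below the lever pivot, mid-width. x = rolling direction, from press paddle to tray (away from the robot); y left. Clear-walled chute x -35 to 148 mm, 80 inside, walls 113 high; back wall 123. Lever along its +y side.
- mandarin_dispenser: Mandarin dispenser, fixed on a 0 to 50 mm plinth, 500 mm long (x), 100 wide, 126 high, loaded with the two small fruits; alike otherwise; either may be on the left. Origin: underside (on the plinth), below the lever pivot, mid-width. x = rolling direction, from press paddle to tray (away from the robot); y left. Clear-walled chute x -35 to 148 mm, 80 inside, walls 113 high; back wall 123. Lever along its +y side.
- orange_paddle (a point): Middle of the top of the orange press paddle: aluminium plate with black rubber pad, 50 mm along the lever, 44 across, 5 mm lip on the robot-side edge. At rest level, 123 mm above the dispenser's underside; x points to the pivot line, 135 mm away. Turns with the lever: at 0.45 about 60 mm lower, robot-side edge lowest. Only the 10 mm base plate lies below.
- orange_pivot (a point): Point on the orange lever's turning axis line as seen from above, 8 mm above the axis, at rest 135 mm straight ahead (dispenser +x) of the paddle's middle; axis along the dispenser's y, 115 mm above its underside.
- orange_lever (a joint): Orange dispenser's lever angle, rad: 0 at rest (gate shut), grows as the paddle is pressed down, stop at 0.50. A spring brings it back: about 3 N on the paddle starts it, about 7 N holds it at the stop. The gate clears the oranges from about 0.40 on. Gate: an aluminium plate 70 mm wide, 66 high, hung across the chute at dispenser x 152 mm. Tray beyond it: x 155 to 321, 80 wide inside, walls 70 high.
- mandarin_paddle (a point): Middle of the top of the mandarin press paddle: aluminium plate with black rubber pad, 50 mm along the lever, 44 across, 5 mm lip on the robot-side edge. At rest level, 123 mm above the dispenser's underside; x points to the pivot line, 135 mm away. Turns with the lever: at 0.45 about 60 mm lower, robot-side edge lowest. Only the 10 mm base plate lies below.
- mandarin_lever (a joint): Mandarin dispenser's lever angle, rad: 0 at rest (gate shut), grows as the paddle is pressed down, stop at 0.50. A spring brings it back: about 3 N on the paddle starts it, about 7 N holds it at the stop. The gate clears the mandarins from about 0.25 on. Gate: an aluminium plate 70 mm wide, 66 high, hung across the chute at dispenser x 152 mm. Tray beyond it: x 155 to 321, 80 wide inside, walls 70 high.
- orange_1: Large orange, a rigid ball 70 mm across (same skin colour as the other fruits), about 0.19 kg; origin at its centre (its axes turn as it rolls). Starts in the orange chute, next to the gate.
- orange_2: Large orange, a rigid ball 70 mm across (same skin colour as the other fruits), about 0.19 kg; origin at its centre (its axes turn as it rolls). Starts in the orange chute, behind the first one.
- mandarin_1: Small mandarin, a rigid ball 48 mm across (same skin colour as the other fruits), about 0.07 kg; origin at its centre (its axes turn as it rolls). Starts in the mandarin chute, next to the gate.
- mandarin_2: Small mandarin, a rigid ball 48 mm across (same skin colour as the other fruits), about 0.07 kg; origin at its centre (its axes turn as it rolls). Starts in the mandarin chute, behind the first one.
- tumbler_stack: Nested stack of three clear plastic tumblers, 72 mm across, 182 mm high, between the two dispensers. Origin: middle of its underside. A bystander.
- tumbler: Single clear tumbler, 72 mm across, 120 mm high. Origin: middle of its underside. A bystander.
- pitcher: Clear plastic pitcher, 112 mm across, 200 mm high, with a handle at its +y side. Origin: middle of its underside. A bystander.
- relish_jar: Glass jar with a steel lid, 66 mm across, 90 mm high. Origin: middle of its underside. A bystander.
- sauce_bottle: White plastic bottle, 56 mm across, 170 mm high. Origin: middle of its underside. A bystander.
- shaker: Steel salt shaker, 40 mm across, 78 mm high, on the robot's side of the dispensers. Origin: middle of its underside. A bystander.

How it is judged:
On the way, in this order (a step that is already met when the one before it is completed fails the run):
1. the orange dispenser's lever is pressed so that its gate rises (over 0.3 rad) (value of joint orange_lever above 0.3 rad), for 0.04 s.
2. both oranges have rolled past the gate into the tray (x of orange_1 in the frame of orange_dispenser between 0.172 and 0.325 m and y of orange_1 in the frame of orange_dispenser between -0.045 and 0.045 m and z of each of orange_1, orange_2 in the frame of orange_dispenser below 0.085 m and x of orange_2 in the frame of orange_dispenser between 0.172 and 0.325 m and y of orange_2 in the frame of orange_dispenser between -0.045 and 0.045 m), for 0.1 s.
At the end, for the whole second after the job is handed in: Both oranges lie in the orange dispenser's tray (centres 172 to 325 mm along it, between its walls), both levers are back at rest within 0.04 rad so that the gates are shut, and both mandarins are still in their chute behind their gate (all of step 2 and value of joint each of orange_lever, mandarin_lever below 0.04 rad and x of each of mandarin_1, mandarin_2 in the frame of mandarin_dispenser below 0.15 m); the robot touches nothing.
It fails at once if a fruit is touched by the robot (contact force between any of the fingers, the arm and orange_1 above 0.3 N or contact force between any of the fingers, the arm and orange_2 above 0.3 N or contact force between any of the fingers, the arm and mandarin_1 above 0.3 N or contact force between any of the fingers, the arm and mandarin_2 above 0.3 N).
It fails at once if a fruit is lifted (height (world z) of any of orange_1, orange_2, mandarin_1, mandarin_2 above 0.22 m).
It fails at once if a gate is pushed or lifted directly (contact force between any of the fingers, the arm and orange_lever_c4 above 1 N or contact force between any of the fingers, the arm and mandarin_lever_c4 above 1 N).
It fails at once if the mandarin dispenser's lever is pressed (more than 0.1 rad) or a mandarin leaves its chute (value of joint mandarin_lever above 0.1 rad or x of any of mandarin_1, mandarin_2 in the frame of mandarin_dispenser above 0.165 m).
It fails at once if a bystander is moved by more than 30 mm or tipped (distance of any of tumbler_stack, tumbler, pitcher, relish_jar, sauce_bottle, shaker from where it was at the start of the episode above 0.03 m or angle between any of tumbler_stack, tumbler, pitcher, relish_jar, sauce_bottle, shaker's own z axis and vertical above 0.3 rad).
It also fails if it takes over 38 s, if anything falls off the work surface, if the arm or the gripper's body presses on something with over 40 N, if the wrist force passes 120 N, or if a joint passes its speed limit or range.

## Robot

A 6-joint arm with a two-finger parallel gripper is mounted at the origin on the work surface. World frame = base frame: x ahead of the robot, y to its left, z up, the work surface at z = 0. Lengths are in m, angles in rad, forces in N, time in s.
With the tool pointing down it reaches from about 0.275 to 0.85 m from the base axis. Payload 5.2 kg.
Tool frame: the origin (TCP) lies at the very end of the fingers, on their centre line; the grasp point (between the pads) lies 19 mm behind it; z points along the fingers, y is the line along which they close (so a half turn about z gives the same grasp; the last joint's range is limited). The gripper opens to 85 mm and grips with 20 to 120 N. Pads are 22 mm wide; open, the fingers measure 114 mm over their backs; the gripper's body (76 mm by 85 mm) begins 54 mm behind the grasp point. The pads swing forward as they close: fully open they stand 13 mm farther back than shut.
Start: joints at [0.958, 0.259, 1.535, -0, 1.348, -0.203], TCP at [0.219, 0.504, 0.201] pointing down, gripper open.
Joint ranges: [-3.14, 3.14], [-0.91, 2.08], [0.19, 2.58], [-1.22, 4.36], [0.22, 2.71], [-3.12, 3.12]. Speed limits (rad/s): [2.57, 2.57, 3.14, 3.14, 3.14, 3.14].

## Interface

Orientations are given as a unit quaternion [x, y, z, w].
In Python, from rig import robot, imaging gives the robot as it stands.
- The arm moves only by the tool servo_tool, never from a script. Its argument "increments" is a list of rows, each a list of 5 numbers: the opening, from 0 (shut) to 1 (fully open), then the shift along the tool's x, y, z in mm, then the turn about the tool's z in degrees. In form: [[claw, x, y, z, yaw], ...]. A call has 1 to 20 rows; each row shifts and turns the commanded pose from where the row before left it, along the tool's axes as they then stand; what a row does not reach is not made up. A row lasts 1/8 s, in which the tool goes at most 62.5 mm and 10.7 degrees, less where a joint would pass 70% of its speed; a pose out of reach is approached as far as the arm can. A call with a gripper value outside its range is refused whole. The fingers move at their own pace and stop on an object; "grip_force" is the grip in N (left out, the last holds). Time passes only in rows, so rows that do not move let the fingers close. It gives the time, the measured TCP pose, the force, the opening and the grip force at its end, in the units of the state.
- robot.get_obs(): the state, without advancing time (a new reading comes with each control period).
- imaging.read_camera(name): name is "scene" or "top" or "wrist"; returns (picture, depth): 420x560x3 uint8, red, green, blue; 420x560 float32, m along the optical axis (not along the pixel's ray), 0 where there is no reading.
- imaging.camera_info(name): a dict with "fx", "fy", "cx", "cy" (pixels), "k1" (the pictures are not rectified: a ray, as slopes to the right and down, at radius r is drawn at 1 + k1 r^2 times it, then the intrinsics apply), "R" (3x3) and "t" (3): a world point X has camera coordinates R X + t; the wrist camera has in their place "mount" (4x4, takes a point from camera to tool coordinates, whose origin is the TCP and whose axes are the flange's). Camera axes: x right, y down, z forward; pixel columns grow to the right and rows downward; lengths in m; the calibration is good to about 2 mm. A picture is of the moment at which its call begins: read the wrist's pose just before it. camera_info takes no time and is no camera call.
- robot.finish_job(): hands the job in; it is judged then, once.
The state is a dict: "t": time; "qpos": joint angles; "joint_vel": joint speeds; "joint_efforts": joint torques, N m; "ee_pos": TCP position; "tool_rot": TCP orientation; "contact_force": force on the tool from outside, world axes, zero at the start; "ft_torque": the same for the moment, N m; "grip_width": finger opening in m; "finger_force": force on a finger pad.
Only numpy, scipy, OpenCV 4.12 (cv2) and the standard library are available. Lean on these libraries where they do the work, as an engineer would, in place of code of your own. Each camera call takes 0.05 s, during which the arm holds its last target. There are 200 camera calls.

## Working session

There is one attempt and no reset: what is moved stays moved. The work goes in short steps, Python scripts to look and compute and a tool call to move; the robot and the scene stay as the last step left them, time stands still between calls to the robot, and variables do not carry over. Pictures are saved under pics/ and viewed, at most 10 in all, crops included, and the job is handed in when it is done.

Besides the shell and the picture viewer there is one more tool, called after ">>>" in YAML: its name, and indented under it one key for each argument. servo_tool: Moves the arm, as the interface text tells. Its arguments: {"type":"object","properties":{"increments":{"type":"array"},"grip_force":{"type":"number"}},"required":["increments"]}

```bash
mkdir -p pics; cat > h.py <<'E'
import numpy as np, cv2
from rig import robot, imaging
def world(name,uv,depth,info=None):
    c=imaging.camera_info(name); K=np.array([[c['fx'],0,c['cx']],[0,c['fy'],c['cy']],[0,0,1.]])
    s=cv2.undistortPoints(np.array(uv,float).reshape(-1,1,2),K,np.array([c['k1'],0,0,0.])).reshape(-1,2)
    return s,np.array(c['R']),np.array(c['t'])
def at_z(name,uv,z):
    s,R,t=world(name,uv,None); d=np.c_[s,np.ones(len(s))]@R; o=-R.T@t
    return o+d*((z-o[2])/d[:,2])[:,None]
def at_d(name,uv,D):
    s,R,t=world(name,uv,None); z=np.array([D[int(round(v)),int(round(u))] for u,v in uv])
    return (np.c_[s,np.ones(len(s))]*z[:,None]-t)@R
E
python3 - <<'E'
from h import *
for n in("top","scene"):
    p,d=imaging.read_camera(n); np.save(f'pics/{n}_d.npy',d); np.save(f'pics/{n}_p.npy',p)
    cv2.imwrite(f'pics/{n}1.png',cv2.resize(p[:,:,::-1],(800,600),interpolation=cv2.INTER_CUBIC))
    print(n,imaging.camera_info(n))
print(robot.get_obs())
E
```

```text
top {'fx': 496.96613045176883, 'fy': 496.96613045176883, 'cx': 272.40778509777397, 'cy': 218.9866102892005, 'k1': -0.14019932037835062, 'R': array([[-0.01880453, -0.99975001, -0.01209569],
       [-0.98249977,  0.02071963, -0.1851078 ],
       [ 0.18531214,  0.00840315, -0.98264378]]), 't': array([0.01357937, 0.57793164, 1.44020077])}
scene {'fx': 510.4668274252537, 'fy': 510.4668274252537, 'cx': 278.67832501655874, 'cy': 209.04357869788336, 'k1': -0.11363709361037681, 'R': array([[ 0.4678514 ,  0.88372649,  0.01193972],
       [ 0.71999514, -0.37326644, -0.58504629],
       [-0.51256421,  0.28231126, -0.81091201]]), 't': array([-0.28025264, -0.32448863,  1.74964721])}
{'t': 0.1, 'qpos': array([ 9.58202766e-01,  2.59281515e-01,  1.53597848e+00, -1.63727589e-05,
        1.34799017e+00, -2.02785373e-01]), 'joint_vel': array([ 0.00056529, -0.00262274, -0.00384657, -0.00110489,  0.00091265,
       -0.0011999 ]), 'joint_efforts': array([ 2.13620682e-03, -4.46970177e+01, -2.91249329e+01, -3.09140469e-04,
        6.26111054e-03, -9.22744675e-06]), 'ee_pos': array([0.21880829, 0.50403183, 0.20004979]), 'tool_rot': array([ 2.03471414e-01,  9.79080536e-01, -7.63995732e-04, -3.21264606e-04]), 'contact_force': array([ 0.44086629,  0.05090232, -0.4770342 ]), 'ft_torque': array([ 0.02165513,  0.03739864, -0.05126727]), 'finger_force': 0.0, 'grip_width': 0.08554823769536594}
```

View pics/top1.png

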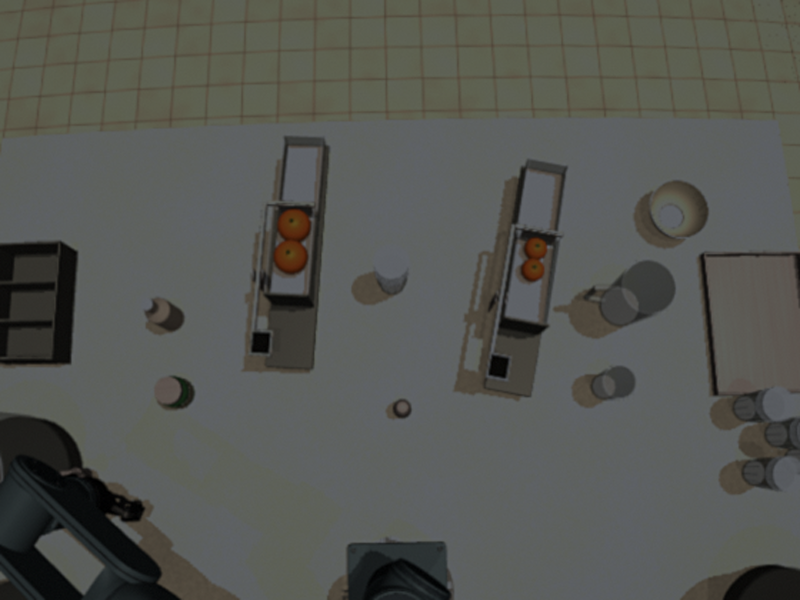

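View pics/scene1.png

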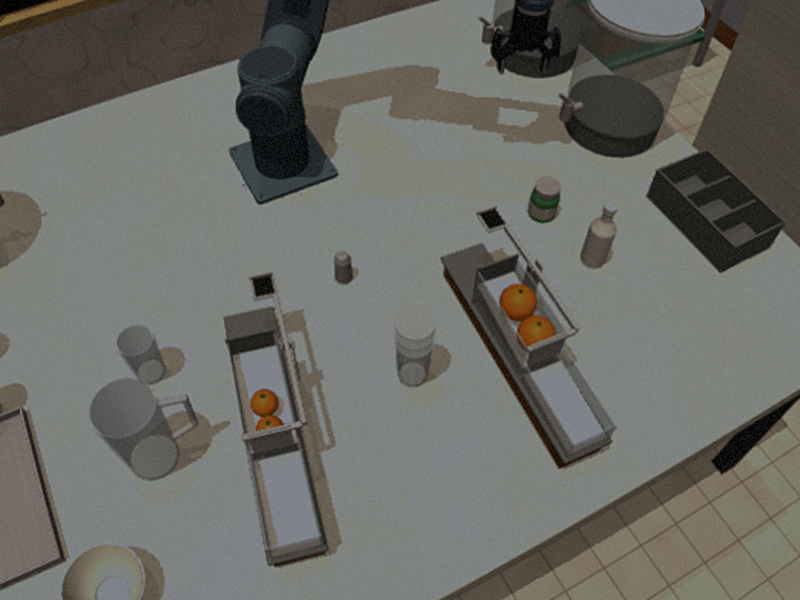

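The orange dispenser is the left one in the top view: paddle pad at about (261,342) of the 800x600 enlargement, large oranges at (293,225) and (290,257). In the scene view its paddle is at about (492,219). Next I measure the paddle, the pivot direction and the plinth height.

```bash
python3 - <<'E'
from h import *
pt,ps=np.load('pics/top_p.npy'),np.load('pics/scene_p.npy')
dt,ds=np.load('pics/top_d.npy'),np.load('pics/scene_d.npy')
a=cv2.resize(pt[130:270,165:235],(400,800//1),interpolation=cv2.INTER_CUBIC)[:, :]
a=cv2.resize(pt[200:265,165:240],(400,347),interpolation=cv2.INTER_CUBIC)
b=cv2.resize(ps[135:200,325:400],(400,347),interpolation=cv2.INTER_CUBIC)
cv2.imwrite('pics/c2.png',np.clip(np.hstack([a,b])[:,:,::-1].astype(float)*1.8,0,255).astype(np.uint8))
k=0.7
for n,D,pts in(("top",dt,[(261,342),(291,340),(255,365),(281,220),(210,400),(171,390)]),("scene",ds,[(492,219),(468,265),(545,188)])):
    uv=[(u*k,v*k) for u,v in pts]
    for q,w in zip(pts,at_d(n,uv,D)): print(n,q,w.round(4))
# pad: dark pixels near paddle at z>0.1
for n,p,D,box in(("top",pt,dt,(228,252,172,194)),("scene",ps,ds,(140,166,330,358))):
    r0,r1,c0,c1=box; g=p[r0:r1,c0:c1].max(2); m=g<28
    lab,L,st,ce=cv2.connectedComponentsWithStats(m.astype(np.uint8))
    i=1+st[1:,4].argmax(); vs,us=np.nonzero(L==i)
    w=at_d(n,list(zip(us+c0,vs+r0)),D); print(n,'pad n',len(us),'uv',us.mean()+c0,vs.mean()+r0,np.median(w,0).round(4),w.min(0).round(3),w.max(0).round(3))
E
```

```text
top (261, 342) [0.5041 0.2505 0.1694]
top (291, 340) [0.5239 0.2086 0.0576]
top (255, 365) [0.4789 0.2951 0.0029]
top (281, 220) [0.7524 0.2153 0.1626]
top (210, 400) [ 0.4048  0.3945 -0.0034]
top (171, 390) [0.4196 0.4513 0.0922]
scene (492, 219) [0.501  0.259  0.1649]
scene (468, 265) [0.5118 0.2078 0.0608]
scene (545, 188) [0.4248 0.4551 0.0921]
top pad n 150 uv 182.1 239.24 [0.5049 0.2522 0.1691] [ 0.301 -0.011  0.161] [0.523 0.27  1.522]
scene pad n 103 uv 344.15533980582524 152.8640776699029 [0.5043 0.256  0.1707] [0.481 0.239 0.165] [0.524 0.271 0.176]
```

View pics/c2.png

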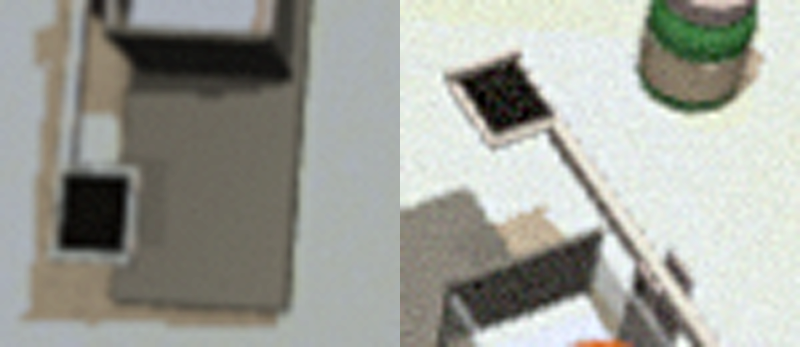

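```bash
python3 - <<'E'
from h import *
dt=np.load('pics/top_d.npy'); k=.7
P=at_z('top',[(313*k,368*k)],.056)[0]; Q=at_z('top',[(327*k,140*k)],.116)[0]
print('right edge',P,Q,np.degrees(np.arctan2(*(Q-P)[1::-1])))
A,B=at_z('top',[(290*k,257*k),(293*k,225*k)],.105); print('oranges',A,B,np.degrees(np.arctan2(*(B-A)[1::-1])))
A,B=at_z('top',[(259*k,328*k),(265*k,208*k)],.167); print('lever',A,B,np.degrees(np.arctan2(*(B-A)[1::-1])))
pp=at_z('top',[(182.3,239.3)],.169),at_z('scene',[(344.2,152.9)],.169);print('paddle',pp)
# shut-finger tool: wanted relative motion
o=robot.get_obs(); from scipy.spatial.transform import Rotation as R
r=R.from_quat(o['tool_rot']); print(r.as_matrix().round(3))
t=(pp[0][0]+pp[1][0])/2+[0,0,.08]; print(t, r.inv().apply(t-o['ee_pos'])*1e3)
E
```

```text
right edge [0.46435905 0.16256149 0.056     ] [0.94492163 0.12723894 0.116     ] -4.203823595802672
oranges [0.69060645 0.20496696 0.105     ] [0.75985129 0.19941027 0.105     ] -4.587984566215194
lever [0.53207195 0.25525488 0.167     ] [0.77734986 0.24758705 0.167     ] -1.7905873483471528
paddle (array([[0.50442844, 0.25168609, 0.169     ]]), array([[0.5023974 , 0.25690338, 0.169     ]]))
[[-0.917  0.398 -0.001]
 [ 0.398  0.917 -0.001]
 [ 0.    -0.002 -1.   ]]
[0.50341292 0.25429474 0.249     ] [-360.52620518 -115.7430673   -48.87670701]
```

>>> servo_tool:
  increments:
    - [0, 0, 0, -40, 0]
    - [0, -36, -11.5, -2, 0]
    - [0, -36, -11.5, -1, 0]
    - [0, -36, -11.5, -1, 0]
    - [0, -36, -11.5, -1, 0]
    - [0, -36, -11.5, -1, 0]
    - [0, -36, -11.5, -1, 0]
    - [0, -36, -11.5, -1, 0]
    - [0, -36, -11.5, -1, 0]
    - [0, -36, -11.5, 0, 0]
    - [0, -36, -11.5, 0, 0]
    - [0, 0, 0, 0, -9.5]
    - [0, 0, 0, 0, -9.5]
    - [0, 0, 0, 0, 0]
    - [0, 0, 0, 0, 0]

```text
t: 1.98
ee_pos: [0.5033, 0.2556, 0.2496]
tool_rot: [0.041, 0.999, -0.0, -0.0]
contact_force: [0.4, 0.2, -0.9]
grip_width: 0.0004
finger_force: 0.0
```

```bash
python3 - <<'E'
from h import *
from scipy.spatial.transform import Rotation as R
o=robot.get_obs(); r=R.from_quat(o['tool_rot']); print(o['t'],o['ee_pos'],r.as_matrix().round(3),o['grip_width'],o['contact_force'])
p,d=imaging.read_camera('wrist'); c=imaging.camera_info('wrist'); print(c)
np.save('pics/w_d.npy',d)
cv2.imwrite('pics/w3.png',np.clip(cv2.resize(p[:,:,::-1],(800,600)).astype(float)*1.5,0,255).astype(np.uint8))
K=np.array([[c['fx'],0,c['cx']],[0,c['fy'],c['cy']],[0,0,1.]])
M=np.array(c['mount']); X=np.array([.5034,.2543,.169]); t=r.inv().apply(X-o['ee_pos']); print('paddle in tool mm',t*1e3)
q=(np.linalg.inv(M)@np.r_[t,1])[:3]; print('expected px in 800', cv2.projectPoints(q[None],np.zeros(3),np.zeros(3),K,np.array([c['k1'],0,0,0.]))[0].ravel()/.7)
E
```

```text
1.975 [0.50326249 0.25560183 0.24957636] [[-0.997  0.081 -0.   ]
 [ 0.081  0.997 -0.   ]
 [ 0.    -0.    -1.   ]] 0.00041230843437174144 [ 0.39575701  0.16735497 -0.87351987]
{'fx': 340.052470519251, 'fy': 340.052470519251, 'cx': 281.744142038793, 'cy': 205.82482565595686, 'k1': -0.024550291493849213, 'mount': array([[-6.17329520e-04, -9.45944657e-01, -3.24327497e-01,
         8.42856784e-02],
       [ 9.99999398e-01, -8.78291277e-04,  6.58241423e-04,
         2.88157295e-04],
       [-9.07513968e-04, -3.24326895e-01,  9.45944629e-01,
        -1.72802478e-01],
       [ 0.00000000e+00,  0.00000000e+00,  0.00000000e+00,
         1.00000000e+00]])}
paddle in tool mm [-0.2812955  -1.26967824 80.57650109]
expected px in 800 [399.33516231 290.06968277]
```

View pics/w3.png

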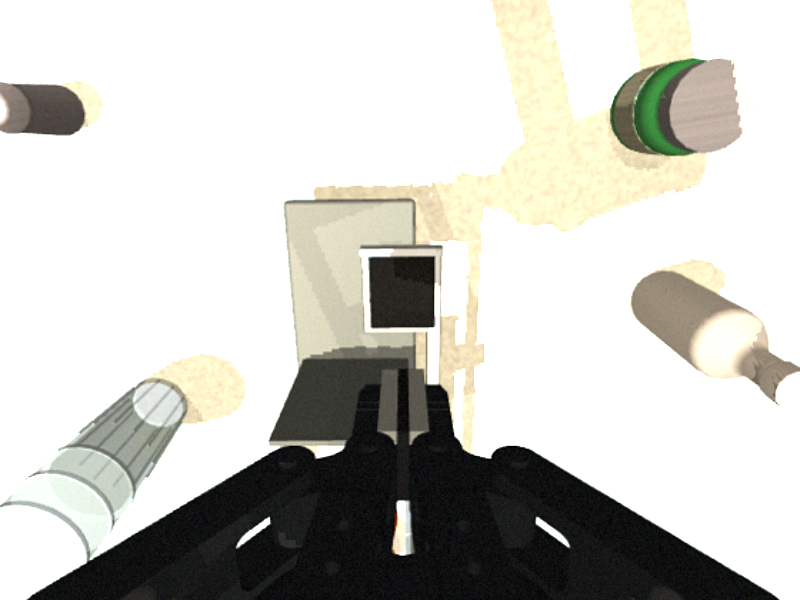

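The wrist view shows the orange paddle pad at (402,291), within 1 mm of my estimate at (399,290), and the tool is aligned with it. The lip is on the robot side, at row 248. Descending and pressing along the arc.

>>> servo_tool:
  increments:
    - [0, 0, -1, 25, 0]
    - [0, 0, 0, 25, 0]
    - [0, 0, 0, 20, 0]
    - [0, 0, 0, 6, 0]
    - [0, 0, 0, 6, 0]
    - [0, 0, 0, 7, 0]
    - [0, 0, 0, 7, 0]
    - [0, -1, 0, 7, 0]
    - [0, -1, 0, 7, 0]
    - [0, -1, 0, 7, 0]
    - [0, -1, 0, 7, 0]
    - [0, -1, 0, 7, 0]
    - [0, 0, 0, 0, 0]
    - [0, 0, 0, 0, 0]

```text
t: 3.78
ee_pos: [0.5091, 0.254, 0.1187]
tool_rot: [0.039, 0.999, -0.0, 0.001]
contact_force: [-0.9, 0.2, -0.4]
grip_width: 0.0003
finger_force: 0.0
```

```bash
python3 - <<'E'
from h import *
print(robot.get_obs()['contact_force'])
ps,ds=imaging.read_camera('scene'); pw,_=imaging.read_camera('wrist')
a=cv2.resize(ps[105:280,290:445],(531,600),interpolation=cv2.INTER_CUBIC)
b=cv2.resize(pw[110:330,180:380],(269,296))
b=np.vstack([b,np.zeros((304,269,3),np.uint8)])
cv2.imwrite('pics/c4.png',np.clip(np.hstack([a,b])[:,:,::-1].astype(float)*1.6,0,255).astype(np.uint8))
E
```

```text
[-0.89952354  0.20205982 -0.43059233]
```

View pics/c4.png

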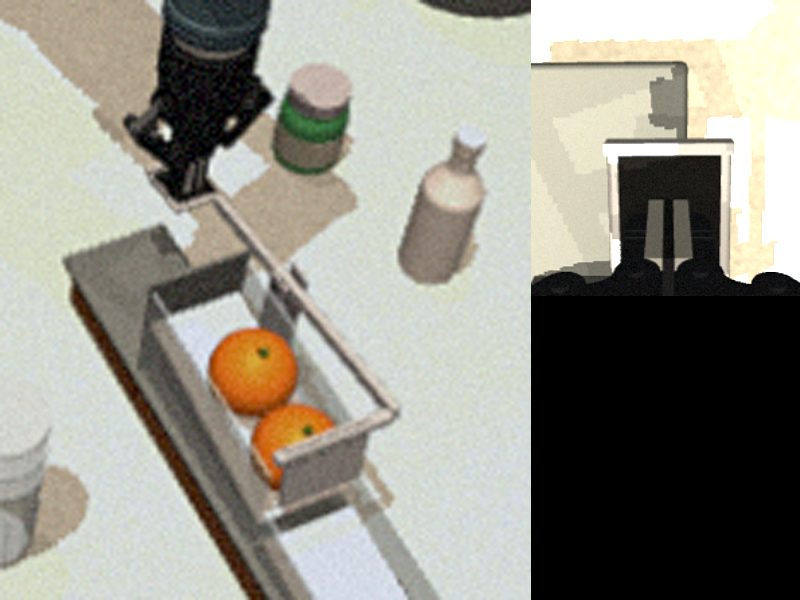

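The lever is down and the gate is partly up (gate edge around (320,450) in the crop), with the fingertips centred on the pad. The oranges are not out yet, so I press deeper in small steps.

>>> servo_tool:
  increments:
    - [0, -1, 0, 4, 0]
    - [0, -1, 0, 4, 0]
    - [0, 0, 0, 2, 0]
    - [0, 0, 0, 0, 0]
    - [0, 0, 0, 0, 0]
    - [0, 0, 0, 0, 0]
    - [0, 0, 0, 0, 0]
    - [0, 0, 0, 0, 0]
    - [0, 0, 0, 0, 0]
    - [0, 0, 0, 0, 0]
    - [0, 0, 0, 0, 0]
    - [0, 0, 0, 0, 0]

```text
t: 5.38
ee_pos: [0.5105, 0.2541, 0.1089]
tool_rot: [0.039, 0.999, 0.0, 0.0]
contact_force: [0.0, 0.2, 4.0]
grip_width: -0.0001
finger_force: 1.7
```

```bash
python3 - <<'E'
from h import *
print(robot.get_obs()['contact_force'])
ps,ds=imaging.read_camera('scene')
cv2.imwrite('pics/c5.png',np.clip(cv2.resize(ps[105:335,290:445],(404,600),interpolation=cv2.INTER_CUBIC)[:,:,::-1].astype(float)*1.6,0,255).astype(np.uint8))
E
```

```text
[0.01753472 0.17171711 4.03607885]
```

View pics/c5.png

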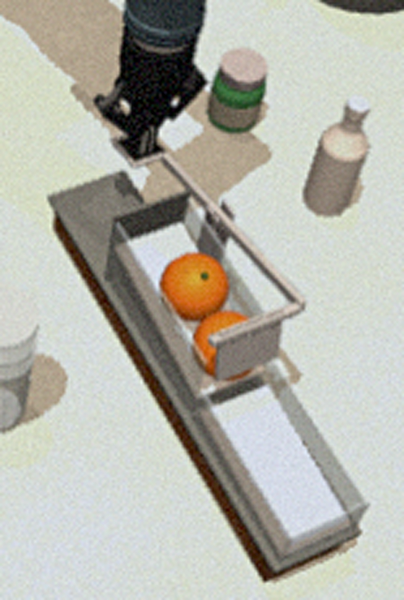

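The gate is higher, but orange 1 at (222,345) is still behind it and the force is only about 5 N. Pressing further towards the stop.

>>> servo_tool:
  increments:
    - [0, -0.5, 0, 3, 0]
    - [0, 0, 0, 3, 0]
    - [0, 0, 0, 0, 0]
    - [0, 0, 0, 0, 0]
    - [0, 0, 0, 0, 0]
    - [0, 0, 0, 0, 0]
    - [0, 0, 0, 0, 0]
    - [0, 0, 0, 0, 0]

```text
t: 6.42
ee_pos: [0.511, 0.254, 0.1029]
tool_rot: [0.039, 0.999, 0.0, 0.0]
contact_force: [1.3, -0.3, 5.0]
grip_width: -0.0
finger_force: 2.1
```

```bash
cat > s.py <<'E'
from h import *
import sys
ps,ds=imaging.read_camera('scene'); np.save('pics/s_p.npy',ps)
b=ps[105:335,290:445].astype(int); m=((b[...,0]>110)&(b[...,2]<60)&(b[...,0]-b[...,2]>90)).astype(np.uint8)
n,L,st,ce=cv2.connectedComponentsWithStats(m)
for i in range(1,n):
    if st[i,4]>40:
        uv=[(ce[i][0]+290,ce[i][1]+105)]; print('orange blob crop404',ce[i]*2.609,st[i,4],'at z.1',at_z('scene',uv,.1)[0].round(3))
o=robot.get_obs(); print(o['t'],o['ee_pos'],o['contact_force'])
cv2.imwrite('pics/%s.png'%sys.argv[1],np.clip(cv2.resize(ps[105:335,290:445],(404,600),interpolation=cv2.INTER_CUBIC)[:,:,::-1].astype(float)*1.6,0,255).astype(np.uint8))
E
python3 s.py c6
```

```text
orange blob crop404 [195.93184456 284.92848446] 386 at z.1 [0.67  0.228 0.1  ]
orange blob crop404 [210.15311268 338.28808451] 71 at z.1 [0.732 0.204 0.1  ]
6.475 [0.51104553 0.25402776 0.10293305] [ 1.81315631 -0.09984943  4.63383125]
```

>>> servo_tool:
  increments:
    - [0, 0, 0, 3, 0]
    - [0, 0, 0, 0, 0]
    - [0, 0, 0, 0, 0]
    - [0, 0, 0, 0, 0]
    - [0, 0, 0, 0, 0]
    - [0, 0, 0, 0, 0]

```text
t: 7.22
ee_pos: [0.511, 0.254, 0.0999]
tool_rot: [0.039, 0.999, 0.0, 0.0]
contact_force: [2.4, -0.5, 5.3]
grip_width: -0.0001
finger_force: 2.1
```

```bash
python3 s.py c7
```

```text
orange blob crop404 [197.71770543 287.59674419] 387 at z.1 [0.674 0.228 0.1  ]
orange blob crop404 [207.74801961 349.1967451 ] 51 at z.1 [0.742 0.195 0.1  ]
7.275 [0.51102529 0.2539899  0.09989598] [1.30226439 0.35811825 4.49447048]
```

View pics/c7.png

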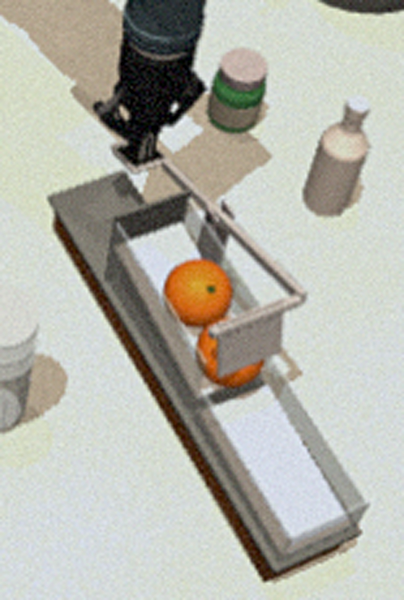

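The gate is now well up, with orange 1 visible beneath it at (230,375) and starting to creep forward. There is no sign of the stop yet, so I press a little more and hold.

>>> servo_tool:
  increments:
    - [0, 0, 0, 3, 0]
    - [0, 0, 0, 2, 0]
    - [0, 0, 0, 0, 0]
    - [0, 0, 0, 0, 0]
    - [0, 0, 0, 0, 0]
    - [0, 0, 0, 0, 0]
    - [0, 0, 0, 0, 0]
    - [0, 0, 0, 0, 0]
    - [0, 0, 0, 0, 0]
    - [0, 0, 0, 0, 0]

```text
t: 8.52
ee_pos: [0.5108, 0.254, 0.0948]
tool_rot: [0.039, 0.999, 0.0, -0.0]
contact_force: [0.2, -0.6, 5.4]
grip_width: -0.0
finger_force: 2.2
```

```bash
python3 s.py c8
```

```text
orange blob crop404 [200.99571654 293.70766142] 381 at z.1 [0.682 0.227 0.1  ]
orange blob crop404 [244.57702564 373.78942308] 78 at z.1 [0.784 0.211 0.1  ]
8.575 [0.51085074 0.25400143 0.0948509 ] [ 1.50149381 -0.64012016  5.60087142]
```

>>> servo_tool:
  increments:
    - [0, 0, 0, 2, 0]
    - [0, 0, 0, 1, 0]
    - [0, 0, 0, 0, 0]
    - [0, 0, 0, 0, 0]
    - [0, 0, 0, 0, 0]
    - [0, 0, 0, 0, 0]
    - [0, 0, 0, 0, 0]
    - [0, 0, 0, 0, 0]
    - [0, 0, 0, 0, 0]
    - [0, 0, 0, 0, 0]

```text
t: 9.82
ee_pos: [0.5111, 0.254, 0.0922]
tool_rot: [0.039, 0.999, 0.0, 0.0]
contact_force: [1.0, -0.5, 8.2]
grip_width: 0.0001
finger_force: 2.9
```

```bash
python3 s.py c9
```

```text
orange blob crop404 [271.09410596 425.29579691] 453 at z.1 [0.845 0.201 0.1  ]
orange blob crop404 [308.44602301 487.20073013] 478 at z.1 [0.917 0.194 0.1  ]
9.875 [0.5110735  0.25401958 0.09216989] [ 1.08247471 -0.95730996  6.83313547]
```

View pics/c9.png

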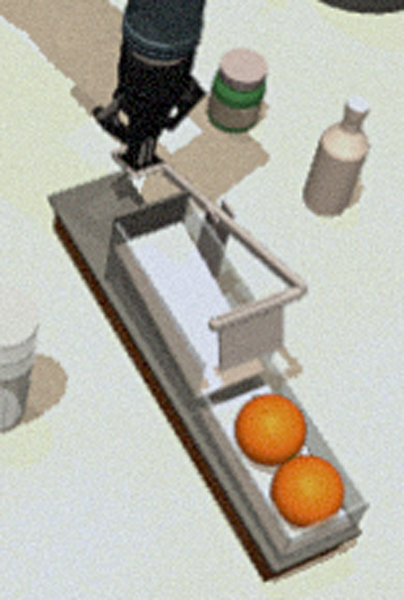

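Both oranges are in the tray, at (271,425) and (308,490). The rear one is about 207 mm along the dispenser, clear of the gate. Releasing slowly along the arc, then moving well clear.

>>> servo_tool:
  increments:
    - [0, 0, 0, -6, 0]
    - [0, 0.5, 0, -7, 0]
    - [0, 0.5, 0, -7, 0]
    - [0, 1, 0, -7, 0]
    - [0, 1, 0, -7, 0]
    - [0, 1, 0, -7, 0]
    - [0, 1, 0, -7, 0]
    - [0, 1, 0, -7, 0]
    - [0, 0, 0, -7, 0]
    - [0, 0, 0, -7, 0]
    - [0, 0, 0, -10, 0]
    - [0, 0, 0, -15, 0]
    - [0, 0, 0, -25, 0]
    - [0, 0, 0, -30, 0]
    - [0, 0, 0, -20, 0]
    - [0, 0, 0, 0, 0]
    - [0, 0, 0, 0, 0]
    - [0, 0, 0, 0, 0]
    - [0, 0, 0, 0, 0]

```text
t: 12.25
ee_pos: [0.5045, 0.2543, 0.2599]
tool_rot: [0.039, 0.999, -0.0, -0.001]
contact_force: [-0.2, 0.2, 0.8]
grip_width: 0.0001
finger_force: 0.0
```

```bash
python3 s.py c10
```

```text
orange blob crop404 [271.17257271 425.10357271] 447 at z.1 [0.845 0.201 0.1  ]
orange blob crop404 [308.71131277 486.99482979] 470 at z.1 [0.917 0.194 0.1  ]
12.3 [0.50463841 0.25436105 0.26011815] [-0.58070779 -0.25081647  0.07133884]
```

View pics/c10.png

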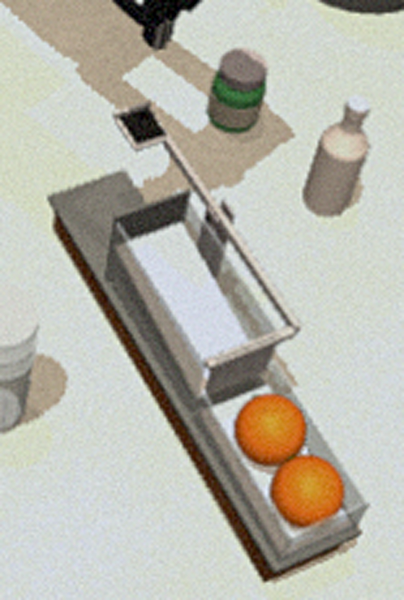

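The paddle is back up at (140,125), the gate is shut at (240,365), both oranges are at rest in the tray, and the tool is clear. Handing in.

```bash
python3 -c "
from rig import robot
print(robot.finish_job())"
```

```text
the job is handed in; nothing more can be done
None
```

I handed the job in at about 12 s: both oranges are in the tray, and the orange paddle is back up with its gate shut. The arm stayed clear of the fruit, the gates, the mandarin dispenser and everything else. No verdict came back.

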